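# Slide the sample board home on the colour-comparison stand

### The job

With shut fingers, gently push the blue sample board, by its upright end lip, along its rails towards the colour chart until you feel it drop into its locating notches, then leave it sitting there flat and take the hand away. The brown sample jar must ride along standing upright on the board and not be touched; do not lift the board, and leave the wash bottle, beaker and small clear jar where they are.

Things in the scene. Friction and masses are not known exactly. Their poses are not given: they have to be found in the camera images.
- stand: Fixed light-grey stand, 400 x 150 mm. Origin on the table (z = 0) near its middle; x axis along the rails in the sliding direction, towards the chart; z up. Two dark steel rails 18 mm wide at y = +-43 mm, tops at z = 25 mm; grey side guides 38 mm high, inner faces at y = +-56.5 mm. Its x axis is within 0.65 rad of world +y (the robot's left).
- notch (a point): Rail-top middle (x = 110, y = 0, z = 25 mm of the stand) between the two forward notches. Each rail has two notches with yellow floors, 18 mm long, 7 mm deep, upright walls, centred at x = -30 and 110 mm of the stand. Just past the notches there is no other stop: a board that misses them runs on.
- chart (a point): Foot of the upright white colour chart with six coloured stripes across the stand's end (x = 170, y = 0, z = 12 mm of the stand): 10 mm thick, 130 mm wide, top at z = 112 mm.
- seat (a point): Point on the stand (x = 40, y = 0, z = 18 mm) where the origin of board comes to lie when its four feet are in the four notches (up to 2 mm play each way along x).
- board: Loose blue board, 180 (x) x 110 mm (y), 0.35 to 0.7 kg, axes as the stand's (guides leave 1.5 mm each side). Origin mid-board at the underside of its feet (14 x 14 x 8 mm at x = +-70, y = +-43 mm); plate 8 to 18 mm above it. It starts on the rail tops (origin z = 25 mm), 50 to 110 mm short of the seat, and drops 7 mm there. Sliding takes about 2 to 6 N; notched, it goes no farther.
- lip (a point): Middle of the outer (-x) face of the upright lip at the board's tail, where to push it towards +x: 90 mm behind the board's origin and 36 mm above it (z = 61 mm sliding, 54 mm seated). The lip is 90 mm wide, 8 mm thick, its face 18 to 53 mm above the board's origin.
- sample: Brown sample jar with white cap, 44 mm diameter, 80 mm high, 0.12 kg, standing loose on the board (on its white paper) forward of the middle. Origin under its centre. Not to be touched.
- wash: White wash bottle with red cap and yellow label, 64 mm diameter, 130 mm high, standing on the table on the stand's -y side near the chart. Origin under its centre.
- beaker: Clear glass beaker, 60 mm diameter, 75 mm high, standing on the table on the stand's -y side. Origin under its centre.
- jar: Small clear jar with blue cap, 44 mm diameter, 55 mm high, standing on the table on the stand's +y side. Origin under its centre.
Mind the look-alikes: they are no part of the job. There is more than one size of the board; the job needs the middle-sized.

How it is judged (in metres and radians):
On the way:
1. the board is being pushed along the rails by the fingers, at least 25 mm from its start (distance of board from where it was at the start of the episode above 0.025 m and contact force between the fingers and board above 0.2 N and z of board in the frame of stand above 0.0225 m), for 0.05 s.
At the end, for the whole second after the job is handed in: The board rests in all four notches: origin within 4 mm of the seat along and across the rails, no more than 2.5 mm above it, level within 0.03 rad, at rest. The sample jar stands upright on the board, at rest; wash bottle, beaker and small jar are within 15 mm of where they stood (x of board in the frame of seat between -0.004 and 0.004 m and y of board in the frame of seat between -0.004 and 0.004 m and z of board in the frame of seat between -0.003 and 0.0025 m and angle between board's own z axis and vertical below 0.03 rad and angle between the x axis of board and the x axis of stand, either way round below 0.04 rad and linear speed of each of board, sample below 0.01 m/s and angle between sample's own z axis and vertical below 0.1 rad and z of sample in the frame of board between 0.014 and 0.022 m and x of sample in the frame of board between -0.06 and 0.08 m and y of sample in the frame of board between -0.045 and 0.045 m and distance of each of wash, beaker, jar from where it was at the start of the episode below 0.015 m); the robot touches nothing.
It fails at once if the board is lifted off its rails or tipped up (z of board in the frame of stand above 0.035 m or angle between board's own z axis and vertical above 0.15 rad).
It fails at once if the board is shoved hard (faster than 0.5 m/s, or over 60 N from the fingers) (linear speed of board above 0.5 m/s or contact force between the fingers and board above 60 N).
It fails at once if the sample jar is touched by the robot (contact force between any of the fingers, the arm and sample above 0.3 N).
It fails at once if the sample jar tips (angle between sample's own z axis and vertical above 0.35 rad).
It fails at once if a bystander is knocked or moved (distance of any of wash, beaker, jar from where it was at the start of the episode above 0.015 m or angle between any of wash, beaker, jar's own z axis and vertical above 0.3 rad).
It also fails if it takes over 38 s, if anything falls off the work surface, if the arm or the gripper's body presses on something with over 40 N, if the wrist force passes 120 N, or if a joint passes its speed limit or range.

### The arm

A 6-joint arm with a two-finger parallel gripper is mounted at the origin on the work surface. World frame = base frame: x ahead of the robot, y to its left, z up, the work surface at z = 0. Lengths are in mm, angles in degrees, forces in N, time in s.
With the tool pointing down it reaches from about 350 to 850 mm from the base axis. Payload 8.1 kg.
Tool frame: the origin (TCP) lies at the centre of the arm's flange, where the gripper is bolted on; the fingertips stand 173 mm ahead of it and the grasp point (between the pads) lies 155 mm ahead of it; z points along the fingers, y is the line along which they close (so a half turn about z gives the same grasp; the last joint's range is limited). The gripper opens to 85 mm and grips with 20 to 120 N. Pads are 22 mm wide; open, the fingers measure 114 mm over their backs; the gripper's body (76 mm by 85 mm) begins 54 mm behind the grasp point. The pads swing forward as they close: fully open they stand 13 mm farther back than shut.
Start: joints at [-76.57, 7.471, 85.268, -0, 87.261, -4.893], TCP at [188.646, -569.578, 404.692] pointing down, gripper open.
Joint ranges: [-169.43, 169.43], [-51.17, 129.36], [1.28, 143.12], [-76.62, 256.62], [0, 156.53], [-152.29, 152.29]. Speed limits (degrees/s): [136.94, 136.94, 159.86, 180, 180, 180].

### API

Orientations are given as [roll, pitch, yaw] about the fixed x, y, z axes, in that order (R = Rz(yaw) Ry(pitch) Rx(roll)).
In Python, from bench import * gives the robot as it stands.
- The arm moves only by the shell command python3 -m jog 'ROWS' [FORCE]. ROWS is text: rows parted by semicolons, each of 7 numbers parted by spaces: the shift along the tool's x, y, z scaled (see below), then the turn, a rotation vector about the tool's x, y, z scaled (see below), then the closure, from -1 (fully open) to 1 (shut). In form: tx ty tz wx wy wz hand; .... A call has 1 to 5 rows; each row shifts and turns the commanded pose from where the row before left it, along the tool's axes as they then stand; what a row does not reach is not made up. The controller multiplies each number of a shift by 0.1 m and each number of a turn by 60 degrees. A row lasts 1/8 s, in which the tool goes at most 62.5 mm and 10.7 degrees, less where a joint would pass 70% of its speed; a pose out of reach is approached as far as the arm can. A call with a number of a shift or a turn outside -1 to 1 is refused whole. A call with a gripper value outside its range is refused whole. The fingers move at their own pace and stop on an object; FORCE is the grip in N (left out, the last holds). Time passes only in rows, so rows that do not move let the fingers close. It gives the time, the measured TCP pose, the force, the opening and the grip force at its end, in the units of the state.
- sense(): the state, without advancing time (a new reading comes with each control period).
- snapshot(name): name is "scene" or "side" or "wrist"; returns a dict with "img" (420x560x3 uint8, red, green, blue), "fx", "fy", "cx", "cy" (pixels), "extrinsics" (4x4, takes a point from camera to world coordinates). Camera axes: x right, y down, z forward; pixel columns grow to the right and rows downward; lengths in mm; the calibration is good to about 2 mm. A picture is of the moment at which its call begins. There is no depth.
- hand_in(): hands the job in; it is judged then, once.
The state is a dict: "time": time; "joint_pos": joint angles; "qd": joint speeds; "joint_efforts": joint torques, N m; "tool_pos": TCP position; "tcp_rot": TCP orientation; "ft_force": force on the tool from outside, world axes, zero at the start; "wrist_torque": the same for the moment, N m; "finger_gap": finger opening in mm; "grip_force": force on a finger pad.
Only numpy, scipy, OpenCV 4.12 (cv2) and the standard library are available. Lean on these libraries where they do the work, as an engineer would, in place of code of your own. Each camera call takes 0.05 s, during which the arm holds its last target. There are 200 camera calls.

## Working session

There is one attempt and no reset: what is moved stays moved. The work goes in short steps, Python scripts to look and compute and a shell command to move; the robot and the scene stay as the last step left them, time stands still between calls to the robot, and variables do not carry over. Pictures are saved under pics/ and viewed, at most 10 in all, crops included, and the job is handed in when it is done.

```bash
mkdir -p pics; ls
python3 - <<'E'
from bench import *
import cv2
for n in ["scene","side"]:
    s=snapshot(n); cv2.imwrite(f"pics/{n}0.png",s["img"][:,:,::-1]); 
    import numpy as np
    print(n,s["fx"],s["fy"],s["cx"],s["cy"],np.round(s["extrinsics"],4).tolist())
print(sense())
E
```

```text
pics
scene 423.9796964819205 423.9796964819205 277.0255184450792 207.4699435821325 [[-0.6215, 0.6371, -0.4558, 946.2632], [0.7834, 0.5072, -0.3592, 347.2839], [0.0023, -0.5803, -0.8144, 944.9092], [0.0, 0.0, 0.0, 1.0]]
side 492.5012878396147 492.5012878396147 280.9695297116229 203.9540832248085 [[-0.9641, -0.1387, 0.2263, 219.9742], [-0.2654, 0.512, -0.8169, 880.6478], [-0.0025, -0.8477, -0.5305, 669.9981], [0.0, 0.0, 0.0, 1.0]]
{'time': 0.1, 'joint_pos': array([-7.65710822e+01,  7.51104784e+00,  8.53257290e+01, -1.65483037e-03,
        8.72614890e+01, -4.89282841e+00]), 'qd': array([ 0.01241261, -0.13215068, -0.1121022 , -0.05564527,  0.040086  ,
        0.02214266]), 'joint_efforts': array([ 1.55023670e-03, -5.70950961e+01, -5.01941729e+01, -1.69631521e-04,
        8.12267623e-03,  2.64243761e-05]), 'tool_pos': array([ 188.57900363, -569.36447289,  403.72052247]), 'tcp_rot': array([-1.79901951e+02, -6.73452136e-03,  1.83218209e+01]), 'ft_force': array([-0.40600304, -0.64607592, -0.25473052]), 'wrist_torque': array([-0.00187451, -0.00977221,  0.04779626]), 'grip_force': 0.0, 'finger_gap': 85.49875278806303}
```

View pics/scene0.png

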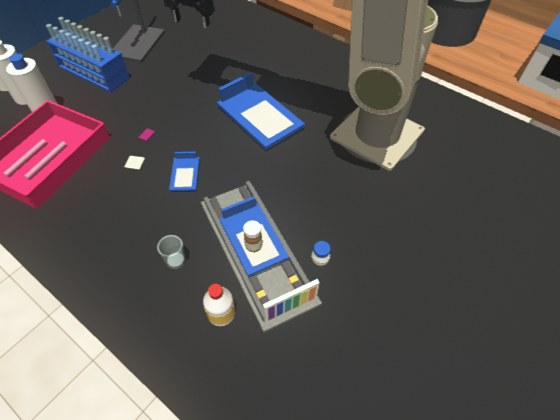

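View pics/side0.png

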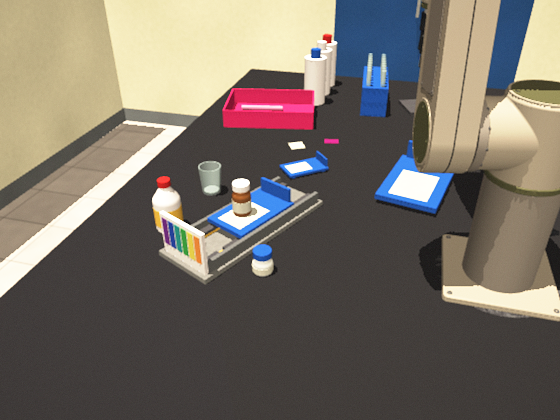

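Scene picture, boards that could be confused: the large one at (262,112), the small one at (184,172), and the middle one on the stand at (252,237) with the jar on it. I choose the one on the stand. The chart is at (292,300), and the lip is at about (238,208).

Run:
```python
import cv2
a=cv2.imread("pics/scene0.png")[175:330,150:350]
cv2.imwrite("pics/c1.png",cv2.resize(a,(774,600),interpolation=cv2.INTER_CUBIC))
b=cv2.imread("pics/side0.png")[160:280,150:330]
cv2.imwrite("pics/c2.png",cv2.resize(b,(800,533),interpolation=cv2.INTER_CUBIC))
```

```text
(no output)
```

View pics/c1.png

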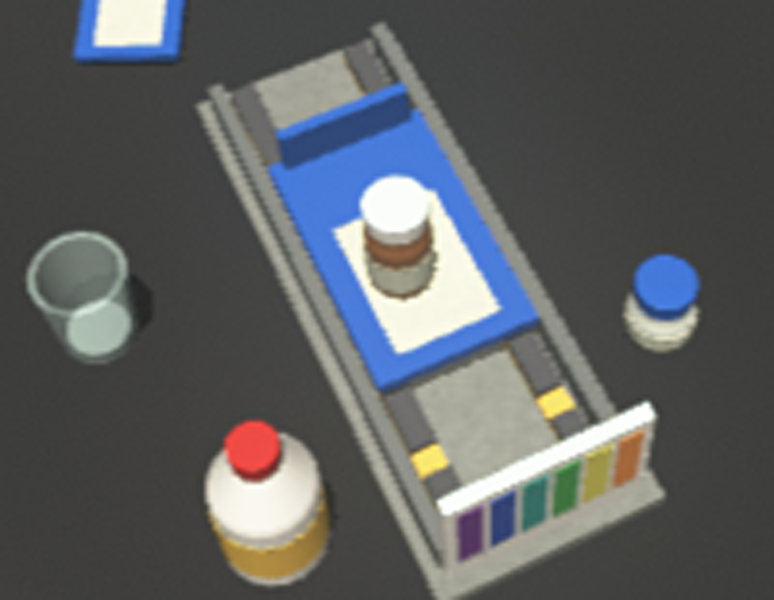

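View pics/c2.png

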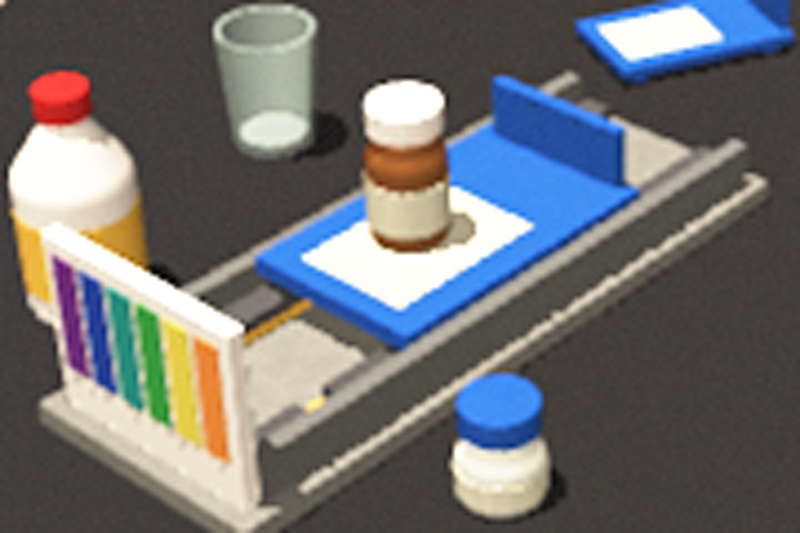

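The close crops confirm it: the board on the rails carries the jar and lies short of the two yellow notches at crop (430,461) and (557,403). The -y side is the wash bottle side. Next I fit the stand pose and the board position.

```bash
cat > h.py <<'E'
import numpy as np
from bench import *
def proj(s,P):
    E=np.array(s["extrinsics"]); p=(np.atleast_2d(P)-E[:3,3])@E[:3,:3]
    return np.c_[s["fx"]*p[:,0]/p[:,2]+s["cx"], s["fy"]*p[:,1]/p[:,2]+s["cy"]]
def ray(s,uv,z):
    E=np.array(s["extrinsics"]); d=E[:3,:3]@[(uv[0]-s["cx"])/s["fx"],(uv[1]-s["cy"])/s["fy"],1]
    return E[:3,3]+d*(z-E[2,3])/d[2]
def st(q,P): # stand pose q=x,y,yaw(rad)
    P=np.atleast_2d(P).astype(float); c,s=np.cos(q[2]),np.sin(q[2])
    return np.c_[q[0]+c*P[:,0]-s*P[:,1], q[1]+s*P[:,0]+c*P[:,1], P[:,2]]
E
python3 - <<'E'
from h import *
from scipy.optimize import least_squares
A=snapshot("scene");B=snapshot("side")
c1=lambda u,v:(150+u/3.87-.4,175+v/3.87-.4); c2=lambda u,v:(150+u/4.444-.4,160+v/4.444-.4)
# (cam, px, x,onboard?,y,z)
D=[(A,c1(430,461),110,0,-43,18),(A,c1(557,403),110,0,43,18),(A,c1(445,510),175,0,-65,112),(A,c1(653,415),175,0,65,112),
(A,c1(385,384),90,1,-55,43),(A,c1(538,320),90,1,55,43),(A,c1(275,132),-90,1,-45,78),(A,c1(406,86),-90,1,45,78),
(B,c2(258,264),90,1,-55,43),(B,c2(403,333),90,1,55,43),(B,c2(495,78),-82,1,-45,78),(B,c2(622,126),-82,1,45,78),
(B,c2(47,235),175,0,-65,112),(B,c2(240,328),175,0,65,112)]
def f(p):
    r=[]
    for s,px,x,o,y,z in D: r+=list((proj(s,st(p[:3],[x+o*p[3],y,z]))[0]-px))
    return np.array(r)
r=least_squares(f,[500,0,1.5,-30],loss='soft_l1')
print(r.x,np.degrees(r.x[2]));print(np.round(f(r.x).reshape(-1,2),1).tolist())
q=r.x[:3]
print("lip",st(q,[r.x[3]-90,0,61]),"seat",st(q,[40,0,18]),"travel",40-r.x[3])
print("jar/wash/beaker base",ray(A,c1(662,340),0),ray(A,c1(275,565),0),ray(A,c1(100,345),0))
E
```

```text
[560.03294477 -16.72365828   1.13323966 -28.46483487] 64.92984993042197
[[0.7, 0.4], [0.3, 0.5], [-0.7, -0.4], [0.2, -1.4], [-1.5, 0.8], [0.6, -1.1], [0.4, -0.3], [-0.8, -1.2], [-0.5, -1.6], [1.1, 0.9], [-0.5, 0.6], [-1.1, 1.6], [0.5, -1.4], [-1.0, 1.2]]
lip [[ 509.83612669 -124.0278826    61.        ]] seat [[576.98204806  19.50792873  18.        ]] travel 68.46483487007539
jar/wash/beaker base [481.80268219 121.20843986   0.        ] [748.20933757  27.59458744   0.        ] [ 710.70802886 -160.76235431    0.        ]
```

Fit residuals are about 1 px: stand yaw is 64.9°, travel is about 68 mm, and the lip is at (510,-124). I'll turn first while shutting the fingers, then go behind the lip, staying high.

```bash
python3 -m jog '0 0 0 0 0 -0.155 1;0 0 0 0 0 -0.155 1;0 0 0 0 0 -0.155 1;0 0 0 0 0 -0.155 1;0 0 0 0 0 -0.155 1' 20
python3 -m jog '0.48 0.1 0 0 0 0 1;0.48 0.1 0 0 0 0 1;0.48 0.1 0 0 0 0 1;0.48 0.1 0 0 0 0 1;0.48 0.1 0 0 0 0 1'
python3 -m jog '0.48 0.1 0 0 0 0 1;0.48 0.1 0 0 0 0 1;0.48 0.1 0 0 0 0 1;0.48 0.1 0 0 0 0 1;0 0 0 0 0 0 1'
python3 - <<'E'
from h import *
s=sense();print(s["time"],s["tool_pos"],s["tcp_rot"],s["finger_gap"],s["ft_force"])
E
```

```text
time: 0.82
tool_pos: [188.6, -569.5, 404.4]
tcp_rot: [-180.0, -0.0, 65.1]
ft_force: [0.1, 0.3, 0.1]
finger_gap: 0.4
grip_force: 0.0
time: 1.45
tool_pos: [336.7, -372.2, 404.6]
tcp_rot: [180.0, -0.0, 64.8]
ft_force: [1.1, -1.2, -0.8]
finger_gap: 0.0
grip_force: 0.0
time: 2.08
tool_pos: [455.2, -214.4, 404.5]
tcp_rot: [-180.0, -0.0, 65.1]
ft_force: [-1.5, 1.2, -0.2]
finger_gap: -0.1
grip_force: 0.0
2.075 [ 455.23628406 -214.37105026  404.53922877] [-1.79990639e+02 -4.92706796e-02  6.50779580e+01] -0.11743786896510498 [-1.51225274  1.22465482 -0.23424128]
```

```bash
python3 -m jog '0.1 0.028 0.45 0 0 0 1;0.1 0.028 0.45 0 0 0 1;0.1 0.028 0.45 0 0 0 1;0.1 0.028 0.46 0 0 0 1;0 0 0 0 0 0 1'
python3 - <<'E'
from h import *
import cv2
a=snapshot("scene")["img"][140:330,130:360,::-1];b=snapshot("side")["img"][120:280,170:350,::-1]
cv2.imwrite("pics/d.png",np.hstack([cv2.resize(a,(420,347),interpolation=3),cv2.resize(b,(380,347),interpolation=3)]))
s=sense();print(s["time"],s["tool_pos"],s["tcp_rot"],s["ft_force"])
E
```

```text
time: 2.7
tool_pos: [478.7, -184.8, 219.4]
tcp_rot: [-179.5, -0.0, 64.8]
ft_force: [-0.8, 0.4, -0.1]
finger_gap: -0.2
grip_force: 0.0
2.8 [ 480.89416032 -186.20401386  224.38074505] [-1.79983611e+02  1.72101069e-02  6.48045516e+01] [-0.0340476  -0.41326992  0.65352168]
```

View pics/d.png

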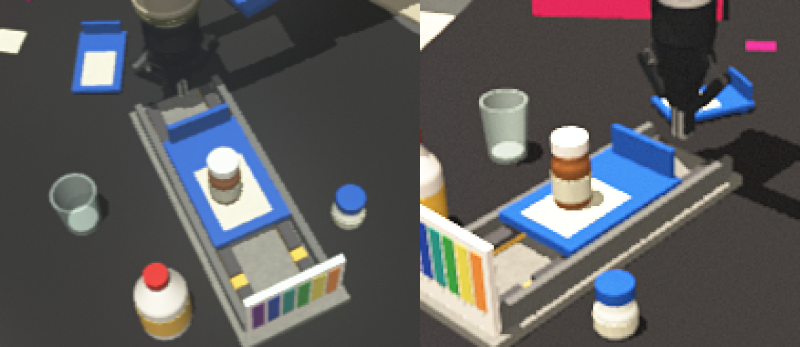

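The shut fingertips stand centred behind the lip, at left-panel pixel (183,88), clear of it by about 55 mm. Closing in.

```bash
python3 -m jog '0.09 0 0 0 0 0 1;0.09 0 0 0 0 0 1;0.09 0 0 0 0 0 1;0.09 0 0 0 0 0 1;0.09 0 0 0 0 0 1'
python3 -m jog '0.04 0 0 0 0 0 1;0.04 0 0 0 0 0 1;0.04 0 0 0 0 0 1;0.04 0 0 0 0 0 1;0.04 0 0 0 0 0 1'
python3 -m jog '0.04 0 0 0 0 0 1;0.04 0 0 0 0 0 1;0.04 0 0 0 0 0 1;0.04 0 0 0 0 0 1;0.04 0 0 0 0 0 1'
```

```text
time: 3.42
tool_pos: [500.5, -144.0, 223.7]
tcp_rot: [180.0, -0.0, 64.8]
ft_force: [0.6, 0.7, 0.0]
finger_gap: -0.5
grip_force: 0.0
time: 4.05
tool_pos: [508.6, -126.8, 223.6]
tcp_rot: [-180.0, 0.0, 64.8]
ft_force: [-1.8, -4.9, 0.6]
finger_gap: -0.4
grip_force: 2.0
time: 4.68
tool_pos: [517.3, -108.3, 223.7]
tcp_rot: [-180.0, 0.0, 64.8]
ft_force: [-1.0, -3.0, -1.4]
finger_gap: 0.2
grip_force: 1.8
```

Contact at about 4 N, with about 40 mm left. I'll continue more slowly.

```bash
python3 -m jog '0.04 0 0 0 0 0 1;0.04 0 0 0 0 0 1;0.04 0 0 0 0 0 1;0.04 0 0 0 0 0 1;0.03 0 0 0 0 0 1'
python3 -m jog '0.02 0 0 0 0 0 1;0.02 0 0 0 0 0 1;0.02 0 0 0 0 0 1;0.02 0 0 0 0 0 1;0.02 0 0 0 0 0 1'
```

```text
time: 5.3
tool_pos: [525.4, -91.1, 223.6]
tcp_rot: [-180.0, -0.0, 64.8]
ft_force: [-1.2, -3.9, -1.4]
finger_gap: 0.0
grip_force: 1.7
time: 5.92
tool_pos: [529.6, -82.2, 223.7]
tcp_rot: [-180.0, -0.0, 64.8]
ft_force: [-1.4, -2.8, -1.4]
finger_gap: 0.4
grip_force: 1.6
```

```bash
python3 -m jog '0.015 0 0 0 0 0 1;0.015 0 0 0 0 0 1;0.015 0 0 0 0 0 1;0.015 0 0 0 0 0 1'
python3 -m jog '0.015 0 0 0 0 0 1;0.015 0 0 0 0 0 1'
```

```text
time: 6.42
tool_pos: [532.1, -76.8, 223.7]
tcp_rot: [-180.0, -0.0, 64.8]
ft_force: [-1.9, -2.3, -2.3]
finger_gap: -0.2
grip_force: 1.5
time: 6.68
tool_pos: [533.5, -74.0, 223.7]
tcp_rot: [180.0, -0.0, 64.8]
ft_force: [-0.3, 0.3, -0.5]
finger_gap: -0.3
grip_force: 0.0
```

The force fell to zero, so the board has probably dropped. I'll nudge a little to feel the stop.

```bash
python3 -m jog '0.015 0 0 0 0 0 1;0 0 0 0 0 0 1'
python3 - <<'E'
from h import *
import cv2
a=snapshot("scene")["img"][175:330,170:350,::-1];b=snapshot("side")["img"][150:280,150:330,::-1]
cv2.imwrite("pics/e.png",np.hstack([cv2.resize(a,(400,344),interpolation=3),cv2.resize(b,(400,289),interpolation=3)[:344] if 0 else cv2.resize(b,(400,344),interpolation=3)]))
E
```

```text
time: 6.92
tool_pos: [534.1, -72.6, 223.8]
tcp_rot: [180.0, -0.0, 64.8]
ft_force: [-1.1, -1.8, -1.6]
finger_gap: -0.0
grip_force: 0.9
```

View pics/e.png

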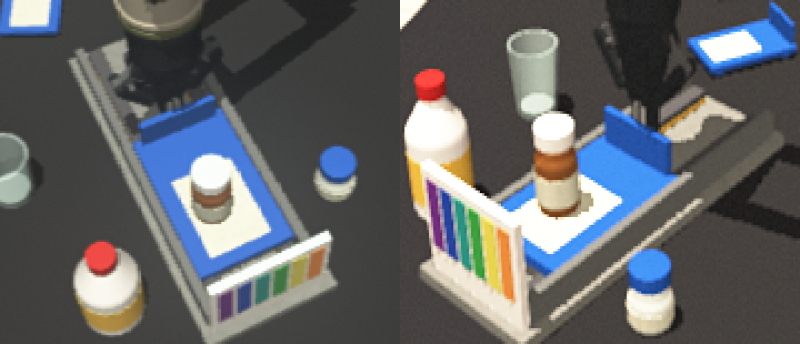

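The board sits over the notches, with its plate looking level with the guides and the jar upright. Now to feel for the stop.

```bash
python3 -m jog '0.015 0 0 0 0 0 1;0 0 0 0 0 0 1'
```

```text
time: 7.28
tool_pos: [534.7, -71.5, 223.8]
tcp_rot: [180.0, 0.0, 64.8]
ft_force: [-0.8, -2.6, -0.4]
finger_gap: -0.0
grip_force: 1.5
```

```bash
python3 -m jog '0.01 0 0 0 0 0 1;0 0 0 0 0 0 1';  python3 -m jog '0.01 0 0 0 0 0 1;0 0 0 0 0 0 1'
```

```text
time: 7.52
tool_pos: [535.1, -70.6, 223.8]
tcp_rot: [180.0, 0.0, 64.8]
ft_force: [-1.5, -3.9, 0.3]
finger_gap: 0.1
grip_force: 2.3
time: 7.78
tool_pos: [535.3, -70.4, 223.8]
tcp_rot: [180.0, 0.1, 64.8]
ft_force: [-4.3, -8.3, 2.3]
finger_gap: -0.2
grip_force: 4.8
```

The force climbs to 9 N without movement, so the board is against the notch wall. I'll retreat, rise and check.

```bash
python3 -m jog '-0.05 0 0 0 0 0 1;-0.15 0 0 0 0 0 1;-0.4 0 0 0 0 0 1;-0.3 0 -0.3 0 0 0 1;-0.3 0 -0.5 0 0 0 1'
python3 -m jog '-0.4 0 -0.5 0 0 0 1;-0.4 0 -0.3 0 0 0 1;0 0 0 0 0 0 1;0 0 0 0 0 0 1;0 0 0 0 0 0 1'
python3 - <<'E'
from h import *
import cv2
a=snapshot("scene")["img"][190:315,205:330,::-1];b=snapshot("side")["img"][160:270,150:300,::-1]
cv2.imwrite("pics/f.png",np.hstack([cv2.resize(a,(400,400),interpolation=3),cv2.resize(b,(400,293),interpolation=3).copy() if 0 else cv2.copyMakeBorder(cv2.resize(b,(400,293),interpolation=3),0,107,0,0,0)]))
q=np.array([560.03,-16.72,1.1332]);A=snapshot("scene");B=snapshot("side")
for n,z in (("seated",0),("on rails",7)):
    P=st(q,[[42+90,-55,36+z],[42+90,55,36+z],[-48,-45,71+z],[-48,45,71+z]])
    print(n,"left",np.round((proj(A,P)-[205,190])*3.2).tolist(),"right",np.round((proj(B,P)-[150,160])*2.667+[400,0]).tolist())
print(sense()["time"])
E
```

```text
time: 8.4
tool_pos: [482.7, -179.0, 302.4]
tcp_rot: [-179.7, -0.0, 64.8]
ft_force: [-0.1, 0.2, 0.9]
finger_gap: 0.3
grip_force: 0.0
time: 9.02
tool_pos: [450.7, -248.9, 380.8]
tcp_rot: [-179.8, -0.0, 64.9]
ft_force: [-0.3, 0.5, 0.0]
finger_gap: -0.1
grip_force: 0.0
seated left [[178.0, 356.0], [314.0, 292.0], [87.0, 132.0], [194.0, 88.0]] right [[490.0, 196.0], [581.0, 249.0], [648.0, 80.0], [723.0, 114.0]]
on rails left [[177.0, 352.0], [314.0, 288.0], [87.0, 127.0], [194.0, 83.0]] right [[489.0, 189.0], [581.0, 241.0], [648.0, 73.0], [723.0, 107.0]]
9.225
```

View pics/f.png

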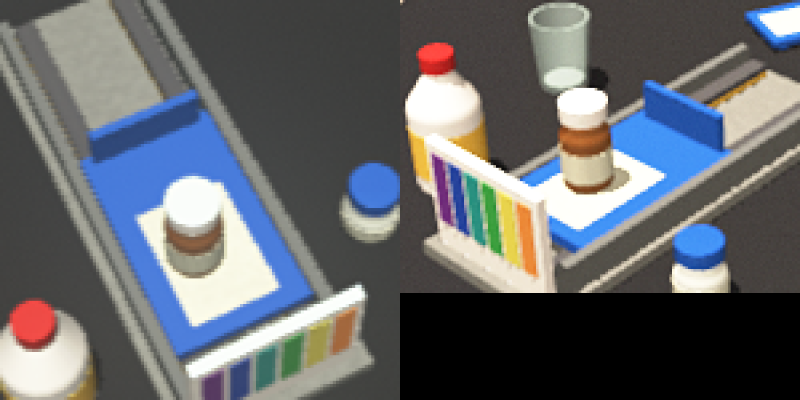

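The lip's top edge at (90,132)–(197,94) in the left panel and (645,83)–(722,117) in the right matches the seated prediction. The plate lies below the guide tops, the jar stands upright, and the bystanders haven't moved.

```bash
python3 -c "
from bench import *
print(hand_in())"
```

```text
the job is handed in; nothing more can be done
None
```

The blue sample board is sitting flat in its four notches with the brown jar upright on it, the hand is clear, and the job is handed in; `hand_in()` returned no verdict, so I judge it seated from the firm stop I felt and the final pictures.

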